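# Load the soaking lift with the whetstones

### The job

Load the soaking tub before water is run in: set the slim whetstone in the long slot of the raised tray and the three small dressing stones in the row of three pockets, in order of size with the largest next to the black press pad and the smallest at the far end. Set the stones down, do not drop them, and leave the wooden handle blank and the wooden wedge where they lie. Only when all four stones are in, press the pad to sink the lift until its catch holds it down.

Things in the scene. Friction and masses are not known exactly. Their poses are not given: they have to be found in the camera images.
- stone_slim_mid (a point): slim whetstone, a flat reddish bar 26 x 150 x 14 mm (x, y, z; long along its y), lying flat; the point is its centre, 7 mm above its underside. About 0.12 kg (each stone may be a third lighter or heavier). Its place, the long slot, is centred at x -31, y 0 mm in the tray's frame, 39 x 163 mm inside; its side walls leave the middle 127 mm open.
- nagura_a_mid (a point): large dressing stone, a cream block 28 x 52 x 24 mm (x, y, z; long along y); the point is its centre, 12 mm above its underside. About 0.07 kg. Its pocket, next to the press pad, is centred at x +31, y +55 mm in the tray's frame, 41 x 65 mm inside; its side walls leave the middle 45 mm open.
- nagura_b_mid (a point): medium dressing stone, a dark grey block 24 x 46 x 20 mm (x, y, z; long along y); the point is its centre, 10 mm above its underside. About 0.05 kg. Its pocket, the middle one, is centred at x +31, y -9 mm in the tray's frame, 37 x 59 mm inside; its side walls leave the middle 39 mm open.
- nagura_c_mid (a point): small dressing stone, a terracotta-coloured block 20 x 34 x 16 mm (x, y, z; long along y); the point is its centre, 8 mm above its underside. About 0.025 kg. Its pocket, farthest from the press pad, is centred at x +31, y -64 mm in the tray's frame, 33 x 47 mm inside; its side walls leave the middle 27 mm open.
- handle_blank_mid (a point): look-alike to leave alone: octagonal wooden handle blank 25 x 132 x 25 mm, long along its y; the point is its centre.
- wedge_a_mid (a point): look-alike to leave alone: dark wooden wedge 75 x 26 x 22 mm, long along its x and tapering; the point is at its middle, 11 mm up.
- tray (a point): slatted steel tray of the lift, 116 x 188 mm, in a steel tub 134 x 204 mm (rim 60 mm high, fixed). The point: centre of the tray floor's top, 66 mm above the bench while up; its y axis runs along the tub towards the press pad. Slot and pockets lie along y, walls 7 mm high, open in the middle of the long sides for fingers that close along the tray's x. Stones may lie either way round.
- press_pad (a point): centre of the top of the black rubber press pad, 33 mm across, on the crosshead of the lift, 126 mm from the tray's centre along its +y, just outside the tub; 104 mm above the bench while the lift is up. Pressed straight down, it takes the tray with it. Nothing on the tub or lift stands higher than this pad.
- lift (a joint): how far the lift is down, in m: 0 = up, 0.032 = bottom stop. Under the stones alone it sinks up to 9 mm; a push of about 7 N (5 to 10) takes it to the bottom. From 0.030 on, a spring pawl behind the crosshead snaps over a tongue on it and holds the lift at about 0.029 once it is let go; pressed less, it comes up again. Do not release the catch.
Things that resemble listed ones, but are neither listed nor needed, are in the scene too. What is shaped like the part that bears nagura_b_mid but pink is not meant.

How it is judged (in metres and radians):
On the way, in this order (a step that is already met when the one before it is completed fails the run):
1. all four stones lie in their own places in the raised tray, let go, before the lift is pressed (x of stone_slim_mid in the frame of tray between -0.042 and -0.02 m and y of stone_slim_mid in the frame of tray between -0.011 and 0.011 m and z of stone_slim_mid in the frame of tray between 0.003 and 0.011 m and angle between the y axis of each of stone_slim_mid, nagura_a_mid, nagura_b_mid, nagura_c_mid and the y axis of tray, either way round below 0.35 rad and x of nagura_a_mid in the frame of tray between 0.02 and 0.042 m and y of nagura_a_mid in the frame of tray between 0.044 and 0.066 m and z of nagura_a_mid in the frame of tray between 0.008 and 0.016 m and x of nagura_b_mid in the frame of tray between 0.02 and 0.042 m and y of nagura_b_mid in the frame of tray between -0.02 and 0.002 m and z of nagura_b_mid in the frame of tray between 0.006 and 0.014 m and x of nagura_c_mid in the frame of tray between 0.02 and 0.042 m and y of nagura_c_mid in the frame of tray between -0.075 and -0.053 m and z of nagura_c_mid in the frame of tray between 0.004 and 0.012 m and contact force between the fingers and stone_slim below 0.05 N and contact force between the fingers and nagura_a below 0.05 N and contact force between the fingers and nagura_b below 0.05 N and contact force between the fingers and nagura_c below 0.05 N and value of joint lift below 0.015 m), for 0.2 s.
2. the lift is pressed down to its catch with the stones in it (x of stone_slim_mid in the frame of tray between -0.042 and -0.02 m and y of stone_slim_mid in the frame of tray between -0.011 and 0.011 m and z of stone_slim_mid in the frame of tray between 0.003 and 0.011 m and angle between the y axis of each of stone_slim_mid, nagura_a_mid, nagura_b_mid, nagura_c_mid and the y axis of tray, either way round below 0.35 rad and x of nagura_a_mid in the frame of tray between 0.02 and 0.042 m and y of nagura_a_mid in the frame of tray between 0.044 and 0.066 m and z of nagura_a_mid in the frame of tray between 0.008 and 0.016 m and x of nagura_b_mid in the frame of tray between 0.02 and 0.042 m and y of nagura_b_mid in the frame of tray between -0.02 and 0.002 m and z of nagura_b_mid in the frame of tray between 0.006 and 0.014 m and x of nagura_c_mid in the frame of tray between 0.02 and 0.042 m and y of nagura_c_mid in the frame of tray between -0.075 and -0.053 m and z of nagura_c_mid in the frame of tray between 0.004 and 0.012 m and value of joint lift above 0.027 m), for 0.2 s.
At the end, for the whole second after the job is handed in: Each stone lies flat in its own slot or pocket (centre within 11 mm of the place's centre along and across, at rest, in line with it to 0.35 rad) and the lift stays down by itself, held by its catch (more than 26 mm below its upper position) (x of stone_slim_mid in the frame of tray between -0.042 and -0.02 m and y of stone_slim_mid in the frame of tray between -0.011 and 0.011 m and z of stone_slim_mid in the frame of tray between 0.003 and 0.011 m and angle between the y axis of each of stone_slim_mid, nagura_a_mid, nagura_b_mid, nagura_c_mid and the y axis of tray, either way round below 0.35 rad and x of nagura_a_mid in the frame of tray between 0.02 and 0.042 m and y of nagura_a_mid in the frame of tray between 0.044 and 0.066 m and z of nagura_a_mid in the frame of tray between 0.008 and 0.016 m and x of nagura_b_mid in the frame of tray between 0.02 and 0.042 m and y of nagura_b_mid in the frame of tray between -0.02 and 0.002 m and z of nagura_b_mid in the frame of tray between 0.006 and 0.014 m and x of nagura_c_mid in the frame of tray between 0.02 and 0.042 m and y of nagura_c_mid in the frame of tray between -0.075 and -0.053 m and z of nagura_c_mid in the frame of tray between 0.004 and 0.012 m and linear speed of each of stone_slim, nagura_a, nagura_b, nagura_c below 0.03 m/s and value of joint lift above 0.026 m); the robot touches nothing.
It fails at once if the handle blank is moved from its place (more than 25 mm) (distance of handle_blank_mid from where it was at the start of the episode above 0.025 m).
It fails at once if the wedge is moved from its place (more than 25 mm) (distance of wedge_a_mid from where it was at the start of the episode above 0.025 m).
It fails at once if a stone is dropped (falls freely more than about 30 mm) ((linear speed of stone_slim above 0.75 m/s and contact force between the fingers and stone_slim below 0.01 N) or (linear speed of nagura_a above 0.75 m/s and contact force between the fingers and nagura_a below 0.01 N) or (linear speed of nagura_b above 0.75 m/s and contact force between the fingers and nagura_b below 0.01 N) or (linear speed of nagura_c above 0.75 m/s and contact force between the fingers and nagura_c below 0.01 N)).
It also fails if it takes over 96 s, if anything falls off the work surface, if the arm or the gripper's body presses on something with over 40 N, if the wrist force passes 120 N, or if a joint passes its speed limit or range.

### The arm

A 6-joint arm with a two-finger parallel gripper is mounted at the origin on a cart in front of the work surface, level with it; the furniture and walls round the work are solid. World frame = base frame: x ahead of the robot, y to its left, z up, the work surface at z = 0. Lengths are in m, angles in degrees, forces in N, time in s.
With the tool pointing down it reaches from about 0.25 to 0.725 m from the base axis. Payload 9.7 kg.
Tool frame: the origin (TCP) lies at the centre of the arm's flange, where the gripper is bolted on; the fingertips stand 173 mm ahead of it and the grasp point (between the pads) lies 155 mm ahead of it; z points along the fingers, y is the line along which they close (so a half turn about z gives the same grasp; the last joint's range is limited). The gripper opens to 85 mm and grips with 20 to 120 N. Pads are 22 mm wide; open, the fingers measure 114 mm over their backs; the gripper's body (76 mm by 85 mm) begins 54 mm behind the grasp point. The pads swing forward as they close: fully open they stand 13 mm farther back than shut.
Start: joints at [0, 4.979, 10.078, 95.1, 0, 90], TCP at [0.55, 0, 0.405] pointing down, gripper open.
Joint ranges: [-179.16, 179.16], [-48.56, 103.87], [-65.8, 70.77], [-126.05, 130.52], [-82.76, 87.17], [-180, 180]. Speed limits (degrees/s): [127.2, 127.2, 147.25, 180, 180, 180].

### API

Orientations are given as [roll, pitch, yaw] about the fixed x, y, z axes, in that order (R = Rz(yaw) Ry(pitch) Rx(roll)).
In Python, from workcell import monitor, camera, get_calibration, bot gives the robot as it stands.
- The arm moves only by the tool carry_out, never from a script. Its argument "targets" is text: rows parted by semicolons, each of 7 numbers parted by spaces: the shift along the tool's x, y, z in units of 0.04 m (1.0 is 0.04 m), then the turn, a rotation vector about the tool's x, y, z in units of 0.1 rad (1.0 is 0.1 rad), then the opening, from -1 (shut) to 1 (fully open), so that 0 is half open. A call has exactly 8 rows; each row shifts and turns the commanded pose from where the row before left it, along the tool's axes as they then stand; what a row does not reach is not made up. A row lasts 1/12 s, in which the tool goes at most 41.7 mm and 7.16 degrees, less where a joint would pass 70% of its speed; a pose out of reach is approached as far as the arm can. A call with a number of a shift or a turn outside -1 to 1 is refused whole. A call with a gripper value outside its range is refused whole. The fingers move at their own pace and stop on an object; "newtons" is the grip in N (left out, the last holds). Time passes only in rows, so rows that do not move let the fingers close, or fill a call up. It gives the time, the measured TCP pose, the force, the opening and the grip force at its end, in the units of the state.
- monitor.get_obs(): the state, without advancing time (a new reading comes with each control period).
- camera(name): name is "scene" or "side" or "wrist"; returns the picture (480x640x3 uint8, red, green, blue); there is no depth.
- get_calibration(name): a dict with "fx", "fy", "cx", "cy" (pixels), "view" (4x4, takes a point from world to camera coordinates). Camera axes: x right, y down, z forward; pixel columns grow to the right and rows downward; lengths in m; the calibration is good to about 2 mm. The wrist camera is an equidistant fisheye: a pixel r from the principal point sees the ray r / f radians off the axis. A picture is of the moment at which its call begins: read the wrist's pose just before it. get_calibration takes no time and is no camera call; for the wrist camera it gives the pose at the moment of the call.
- bot.job_done(): hands the job in; it is judged then, once.
The state is a dict: "time": time; "q": joint angles; "qd": joint speeds; "joint_efforts": joint torques, N m; "ee_pos": TCP position; "tcp_rot": TCP orientation; "wrist_force": force on the tool from outside, world axes, zero at the start; "torque": the same for the moment, N m; "opening": finger opening in m; "grasp_force": force on a finger pad.
Only numpy, scipy, OpenCV 4.12 (cv2) and the standard library are available. Lean on these libraries where they do the work, as an engineer would, in place of code of your own. Each camera call takes 0.05 s, during which the arm holds its last target. There are 200 camera calls.

## Working session

There is one attempt and no reset: what is moved stays moved. The work goes in short steps, Python scripts to look and compute and a tool call to move; the robot and the scene stay as the last step left them, time stands still between calls to the robot, and variables do not carry over. Pictures are saved under pics/ and viewed, at most 14 in all, crops included, and the job is handed in when it is done.

Besides the shell and the picture viewer there is one more tool, called after "Emit:" as name(argument=value, ...) on one line, values as JSON. carry_out: Moves the arm, as the interface text tells. Shifts and turns lie within -1 to 1; 1 stands for 0.04 m of shift or 0.1 rad of turn. Its arguments: {"type":"object","properties":{"targets":{"type":"string"},"newtons":{"type":"number"}},"required":["targets"]}

```bash
mkdir -p pics; ls; python3 - <<'E'
from workcell import monitor, camera, get_calibration
import cv2
o=monitor.get_obs();print(o)
for n in ("scene","side","wrist"):
    c=get_calibration(n);print(n,c)
    cv2.imwrite(f"pics/{n}0.png",camera(n)[:,:,::-1])
E
```

```text
pics
{'time': 0.0, 'q': array([-7.49384603e-04,  5.01342129e+00,  1.00342129e+01,  9.51003037e+01,
        9.01684728e-05,  8.99999041e+01]), 'qd': array([-0.03098832,  0.1071014 ,  0.03564055, -0.05057402,  0.0147744 ,
        0.12250969]), 'joint_efforts': array([ 7.68234549e-04, -5.20392072e+01,  4.64802504e+01,  1.63646933e-02,
        2.23589603e-05, -6.77332673e-05]), 'ee_pos': array([ 5.50007029e-01, -7.01803869e-06,  4.03958478e-01]), 'tcp_rot': array([-1.79920488e+02, -9.03014047e-05,  8.99993463e+01]), 'wrist_force': array([ 0.84173052, -1.39585761,  0.17624692]), 'torque': array([-0.00154469, -0.03295595,  0.03338157]), 'grasp_force': 0.0, 'opening': 0.08533412862979667}
scene {'fx': 522.3841191579942, 'fy': 522.3841191579942, 'cx': 316.0174052914368, 'cy': 234.96109847402334, 'view': array([[-0.02089441,  0.99975228, -0.00766761,  0.0963673 ],
       [ 0.46650904,  0.00296608, -0.88451146, -0.16435705],
       [-0.88426961, -0.02205836, -0.46645546,  1.3489235 ],
       [ 0.        ,  0.        ,  0.        ,  1.        ]])}
side {'fx': 493.29293277622196, 'fy': 493.29293277622196, 'cx': 314.7983694911836, 'cy': 242.8871653586385, 'view': array([[-0.98164823, -0.19038353,  0.01099344,  0.50368971],
       [-0.09945098,  0.46189343, -0.88134214,  0.18614745],
       [ 0.16271523, -0.86626126, -0.4723507 ,  0.71488157],
       [ 0.        ,  0.        ,  0.        ,  1.        ]])}
wrist {'fx': 371.64829954431775, 'fy': 371.64829954431775, 'cx': 317.4678104858774, 'cy': 244.18546374441465, 'view': array([[ 9.99999995e-01,  2.96406152e-05, -1.00155316e-04,
        -5.49803422e-01],
       [ 5.76176180e-05, -9.56339731e-01,  2.92257276e-01,
        -3.73682117e-02],
       [-8.71198222e-05, -2.92257280e-01, -9.56339728e-01,
         3.79463399e-01],
       [ 0.00000000e+00,  0.00000000e+00,  0.00000000e+00,
         1.00000000e+00]])}
```

View pics/scene0.png

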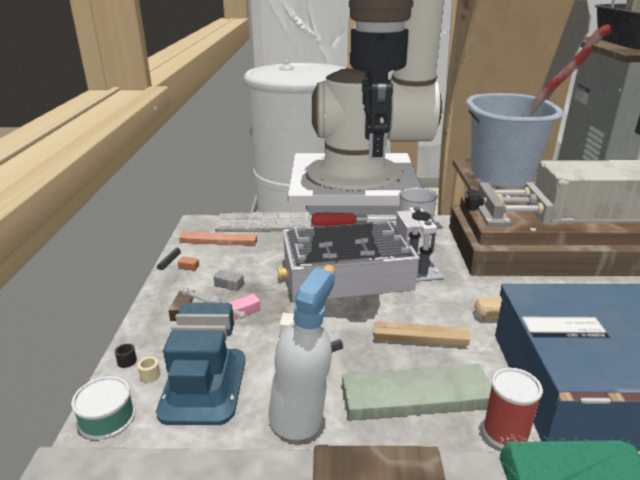

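View pics/side0.png

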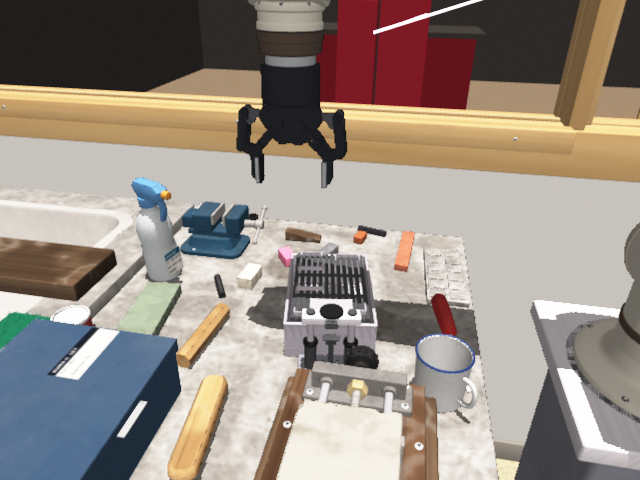

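View pics/wrist0.png

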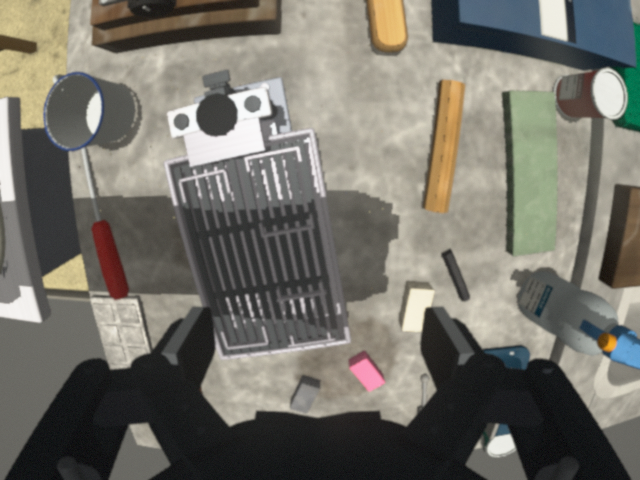

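The scene shows these objects (scene-camera pixels unless marked):

| Object | Pixel | Judgement |
|---|---|---|
| Slim whetstone, orange-red bar | (218,239) | Target; the red screwdriver (334,219) and green stone are not |
| Terracotta block | (188,264) | Small stone |
| Grey block | (228,281), wrist (305,393) | Medium stone; the pink one at wrist (366,372) is the decoy |
| Cream block | wrist (418,306) | Large stone; the pale ring at scene (149,369) is not |
| Wooden bar | (420,335) | Handle blank, leave alone |
| Dark wood by the vise | (180,305) | Wedge, leave alone |

The tub and pad (wrist 217,113) are clear.

```bash
cat > h.py <<'E'
from workcell import monitor, camera, get_calibration, bot
import cv2, numpy as np
from scipy.optimize import minimize
def grab(n):
    c=get_calibration(n); return c,camera(n)[:,:,::-1].copy()
def proj(c,n,P):
    p=(c["view"][:3,:3]@np.atleast_2d(P).T).T+c["view"][:3,3]
    if n=="wrist":
        r=np.hypot(p[:,0],p[:,1])+1e-12; s=np.arctan2(r,p[:,2])/r
        u=p[:,:2]*s[:,None]
    else: u=p[:,:2]/p[:,2:]
    return u*[c["fx"],c["fy"]]+[c["cx"],c["cy"]]
def ray(c,n,uv,z):
    d=(np.array(uv,float)-[c["cx"],c["cy"]])/[c["fx"],c["fy"]]
    if n=="wrist":
        t=np.hypot(*d); v=np.r_[d/t*np.sin(t),np.cos(t)]
    else: v=np.r_[d,1]
    R,t=c["view"][:3,:3],c["view"][:3,3]; o=-R.T@t; w=R.T@v
    return o+w*(z-o[2])/w[2]
def mask(im,uv,tol=28,rad=60):
    lab=cv2.cvtColor(cv2.GaussianBlur(im,(3,3),0),cv2.COLOR_BGR2LAB).astype(float)
    u,v=map(int,uv); ref=np.median(lab[v-2:v+3,u-2:u+3].reshape(-1,3),0)
    d=(lab-ref)*[0.4,1,1]
    m=(np.linalg.norm(d,axis=2)<tol).astype(np.uint8)
    yy,xx=np.mgrid[:480,:640]; m[(np.hypot(xx-u,yy-v)>rad)]=0
    k,l=cv2.connectedComponents(m); return (l==l[v,u]).astype(np.uint8)
def fitbox(c,n,m,dim,x0):
    S=4
    M=cv2.resize(m,None,fx=S,fy=S,interpolation=cv2.INTER_LINEAR)
    ys,xs=np.nonzero(M); a=max(xs.min()-80,0);b=max(ys.min()-80,0);M=M[b:ys.max()+80,a:xs.max()+80]
    cr=np.array([[i,j,k] for i in(-.5,.5) for j in(-.5,.5) for k in(0,1)])*dim
    def cost(q):
        cs,sn=np.cos(q[2]),np.sin(q[2])
        P=cr@np.array([[cs,sn,0],[-sn,cs,0],[0,0,1]])+[q[0],q[1],0]
        hu=cv2.convexHull(((proj(c,n,P)+.5)*S-[a,b]).astype(np.float32))
        I=np.zeros_like(M); cv2.fillConvexPoly(I,np.round(hu).astype(int),1)
        return 1-(I&M).sum()/max((I|M).sum(),1)
    best=None
    for y in np.radians(range(0,180,15)):
        r=minimize(cost,[*x0,y],method="Nelder-Mead",options=dict(initial_simplex=np.array([[*x0,y],[x0[0]+.01,x0[1],y],[x0[0],x0[1]+.01,y],[*x0,y+.3]]),xatol=1e-4,fatol=1e-4))
        if best is None or r.fun<best.fun: best=r
    return best.x[:2].round(4),np.degrees(best.x[2]).round(1)%180,round(1-best.fun,2)
DIM=dict(slim=(.026,.150,.014),a=(.028,.052,.024),b=(.024,.046,.020),c=(.020,.034,.016))
E
python3 - <<'E'
from h import *
cal={};im={}
for n in("scene","side","wrist"): cal[n]=get_calibration(n); im[n]=cv2.imread(f"pics/{n}0.png")
for s,n,uv,t in [("a","wrist",(418,306),28),("a","side",(247,275),14),("b","wrist",(305,393),14),("b","scene",(228,280),8),("c","scene",(189,265),22),("c","side",(361,238),22),("slim","scene",(218,239),22),("slim","side",(404,252),22)]:
    m=mask(im[n],uv,t); p=ray(cal[n],n,uv,DIM[s][2]/2)
    print(s,n,m.sum(),p[:2].round(3),fitbox(cal[n],n,m,DIM[s],p[:2]))
c=cal["wrist"]
R=np.array([ray(c,"wrist",u,.06)[:2] for u in[(165,163),(313,131),(349,341),(221,356)]])
print(R.round(4),R.mean(0),"pad",ray(c,"wrist",(217,113),.104),"pad scene",ray(cal["scene"],"scene",(421,216),.104),ray(cal["side"],"side",(331,311),.104))
l=R[:2].mean(0)-R[2:].mean(0);print(np.linalg.norm(l),np.degrees(np.arctan2(l[1],l[0])))
for n,uv in [("scene",(420,330)),("scene",(180,303)),("side",(303,235)),("wrist",(366,372))]: print(uv,ray(cal[n],n,uv,.012)[:2])
c=cal["scene"]
E
```

```text
a wrist 5010 [ 0.662 -0.107] (array([ 0.6457, -0.0711]), np.float64(168.6), np.float64(0.25))
a side 1805 [ 0.662 -0.109] (array([ 0.6847, -0.1205]), np.float64(134.3), np.float64(0.25))
b wrist 5608 [ 0.534 -0.23 ] (array([ 0.5765, -0.2271]), np.float64(127.2), np.float64(0.17))
b scene 445 [ 0.535 -0.233] (array([ 0.5644, -0.1857]), np.float64(127.6), np.float64(0.41))
c scene 167 [ 0.483 -0.311] (array([ 0.481 , -0.3135]), np.float64(18.7), np.float64(0.59))
c side 89 [ 0.472 -0.309] (array([ 0.4756, -0.3164]), np.float64(174.0), np.float64(0.56))
slim scene 1129 [ 0.384 -0.278] (array([ 0.3799, -0.2795]), np.float64(176.0), np.float64(0.87))
slim side 481 [ 0.38  -0.268] (array([ 0.3783, -0.2976]), np.float64(175.9), np.float64(0.86))
[[ 0.4144  0.0547]
 [ 0.5462  0.0777]
 [ 0.581  -0.1206]
 [ 0.4502 -0.1415]] [ 0.49793644 -0.0324268 ] pad [0.47659791 0.09274933 0.104     ] pad scene [0.48099459 0.08996758 0.104     ] [0.47375834 0.09492316 0.104     ]
0.20038085760150617 100.15666742050374
(420, 330) [0.66768539 0.067267  ]
(180, 303) [ 0.60456281 -0.29599215]
(303, 235) [ 0.59493554 -0.28856987]
(366, 372) [ 0.60805441 -0.19560163]
```

Emit:
carry_out(targets="-0.9 -0.18 0 0 0 0 1;-0.9 -0.18 0 0 0 0 1;-0.9 -0.18 0 0 0 0 1;-0.9 -0.18 0 0 0 0 1;-0.9 -0.18 0 0 0 0 1;-0.9 -0.18 0 0 0 0 1;-0.9 -0.18 0 0 0 0 1;0 0 0 0 0 0 1")

```text
time: 0.82
ee_pos: [0.4982, -0.2568, 0.4039]
tcp_rot: [-179.9, 0.1, 89.7]
wrist_force: [0.9, -0.2, -0.2]
opening: 0.0854
grasp_force: 0.0
```

```bash
python3 - <<'E'
from h import *
import pickle
o=monitor.get_obs();print(o["time"],o["ee_pos"],o["tcp_rot"])
c,im=grab("wrist"); cv2.imwrite("pics/w1.png",im); pickle.dump(c,open("w1.pkl","wb"))
for p in [(.38,-.285),(.478,-.313),(.535,-.231),(.662,-.108)]: print(proj(c,"wrist",[*p,.01]).round())
E
```

```text
0.8167 [ 0.49823174 -0.25680819  0.40392091] [-1.79934072e+02  6.13136441e-02  8.97390624e+01]
[[205. 237.]]
[[298. 262.]]
[[355. 184.]]
[[478.  70.]]
```

View pics/w1.png

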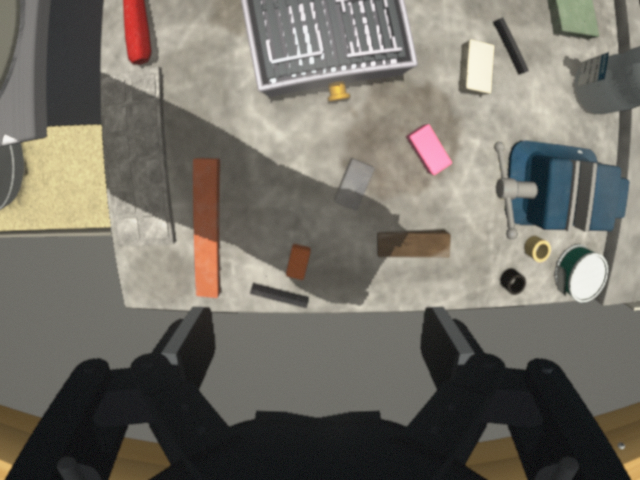

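The wrist view clearly shows slim (206,228), c (298,262), b (355,184) and a (478,67). The pink decoy is at (430,149) and the wedge at (413,244), both apart from these.

```bash
cat >> h.py <<'E'
def gc(im,ctr,L):
    big=cv2.resize(im,None,fx=2,fy=2,interpolation=cv2.INTER_CUBIC)
    m=np.full(big.shape[:2],0,np.uint8)
    for (u,v) in [ctr]:
        (x0,y0,x1,y1)=L
        m[2*y0:2*y1,2*x0:2*x1]=cv2.GC_PR_FGD
        cv2.circle(m,(2*u,2*v),6,cv2.GC_FGD,-1)
    x,y=max(2*x0-40,0),max(2*y0-40,0); s=np.s_[y:2*y1+40,x:2*x1+40]
    mm=m[s].copy(); cv2.grabCut(big[s].copy(),mm,None,np.zeros((1,65)),np.zeros((1,65)),6,cv2.GC_INIT_WITH_MASK)
    m[:]=0; m[s]=((mm==1)|(mm==3)); k,l=cv2.connectedComponents(m); m=(l==l[2*ctr[1],2*ctr[0]]).astype(np.uint8)
    return cv2.resize(m*255,None,fx=.5,fy=.5,interpolation=cv2.INTER_AREA)//128
E
python3 - <<'E'
from h import *
import pickle
c=pickle.load(open("w1.pkl","rb")); im=cv2.imread("pics/w1.png"); vis=im.copy()
for s,uv,L in [("slim",(206,228),(186,150,226,304)),("c",(298,262),(282,240,316,284)),("b",(355,184),(332,154,378,214)),("a",(478,67),(456,34,500,100))]:
    m=gc(im,uv,L); p=ray(c,"wrist",uv,DIM[s][2]/2); f=fitbox(c,"wrist",m,DIM[s],p[:2]); print(s,m.sum(),p[:2].round(3),f)
    q=f[0]; y=np.radians(f[1]); e=np.array([[i*DIM[s][0]/2,j*DIM[s][1]/2] for i,j in[(-1,-1),(1,-1),(1,1),(-1,1)]])@np.array([[np.cos(y),np.sin(y)],[-np.sin(y),np.cos(y)]])+q
    for z,col in((0,(255,0,0)),(DIM[s][2],(0,255,0))): cv2.polylines(vis,[np.round(proj(c,"wrist",np.c_[e,[z]*4])).astype(int)],True,col)
cv2.imwrite("pics/v1.png",cv2.resize(vis[20:310,180:510],None,fx=2,fy=2))
E
```

```text
slim 3898 [ 0.381 -0.276] (array([ 0.3794, -0.2776]), np.float64(175.7), np.float64(0.96))
c 730 [ 0.477 -0.313] (array([ 0.4767, -0.3126]), np.float64(165.0), np.float64(0.94))
b 1231 [ 0.535 -0.231] (array([ 0.5332, -0.2312]), np.float64(158.3), np.float64(0.93))
a 1735 [ 0.661 -0.106] (array([ 0.6592, -0.1068]), np.float64(174.9), np.float64(0.95))
```

View pics/v1.png

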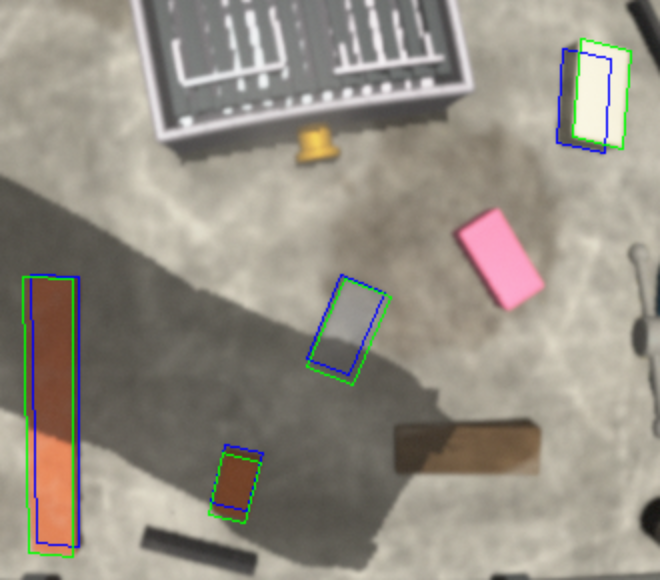

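Emit:
carry_out(targets="-0.19 -0.5 0.68 0 0 0 0.06;-0.19 -0.5 0.68 0 0 0 0.06;-0.19 -0.5 0.68 0 0 0 0.06;-0.19 -0.5 0.68 0 0 0 0.06;-0.19 -0.5 0.68 0 0 0 0.06;-0.19 -0.5 0.68 0 0 0.7 0.06;0 0 0 0 0 0 0.06;0 0 0 0 0 0 0.06")

```text
time: 1.53
ee_pos: [0.3789, -0.2969, 0.2403]
tcp_rot: [-179.9, -0.1, 86.0]
wrist_force: [-0.3, 1.0, 0.1]
opening: 0.0451
grasp_force: 0.0
```

```bash
cat >> h.py <<'E'
from scipy.spatial.transform import Rotation as Ro
def go(x,y,z,yaw=None):
    "units along the tool axes from the measured pose to a target, then the turn about tool z"
    o=monitor.get_obs(); R=Ro.from_euler("xyz",o["tcp_rot"],degrees=True).as_matrix()
    d=R.T@(np.array([x,y,z])-o["ee_pos"])/.04
    print(o["ee_pos"].round(4),o["tcp_rot"].round(1),"d",d.round(2),"turn",None if yaw is None else round(-np.radians(yaw-o["tcp_rot"][2])/.1,2))
# tray pose
T0=np.array([.498,-.0325]); TY=100.2
def tray(x,y):
    a=np.radians(TY-90); return T0+[np.cos(a)*x-np.sin(a)*y,np.sin(a)*x+np.cos(a)*y]
E
python3 - <<'E'
from h import *
go(.3775,-.3025,.175,85.7)
c,im=grab("wrist"); cv2.imwrite("pics/w2.png",im)
E
```

```text
[ 0.3789 -0.2969  0.2403] [-1.799e+02 -1.000e-01  8.600e+01] d [-0.15 -0.02  1.63] turn 0.05
```

View pics/w2.png

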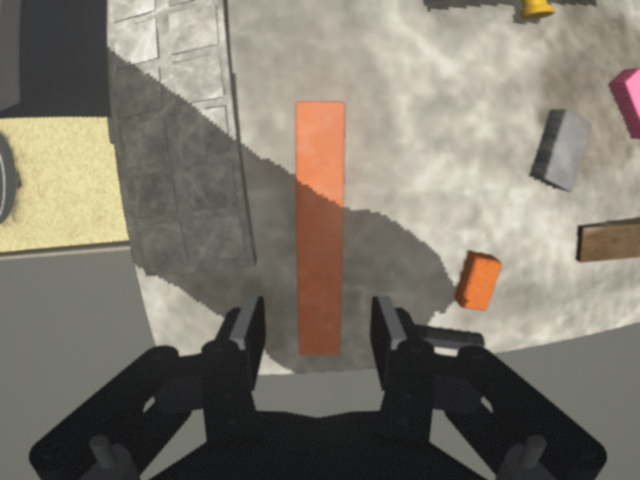

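Slim (320,228) is centred between the fingers, and the grid plate stays clear on the left. I'll descend and grip.

Emit:
carry_out(targets="-0.05 0 0.4 0 0 0 0.06;-0.05 0 0.4 0 0 0 0.06;-0.05 0 0.43 0 0 0 0.06;0 0 0.4 0 0 0 0.06;0 0 0 0 0 0 -0.6;0 0 0 0 0 0 -0.8;0 0 0 0 0 0 -0.8;0 0 0 0 0 0 -0.8", newtons=40)

```text
time: 2.25
ee_pos: [0.38, -0.3037, 0.1779]
tcp_rot: [179.9, 0.1, 86.0]
wrist_force: [0.4, 0.5, -1.4]
opening: 0.025
grasp_force: 42.3
```

```bash
python3 - <<'E'
from h import *
print(monitor.get_obs()["opening"],monitor.get_obs()["wrist_force"])
p=tray(-.031,-.025); print(p); go(*p,.30,100.2)
E
```

```text
0.024960605004135432 [ 0.37878845  0.48383262 -1.39190483]
[ 0.47191705 -0.06259452]
[ 0.38   -0.3037  0.1779] [1.799e+02 1.000e-01 8.600e+01] d [ 6.17  1.88 -3.06] turn -2.47
```

Emit:
carry_out(targets="0 0 -0.6 0 0 0 -0.8;0 0 -0.9 0 0 0 -0.8;0.4 0.2 -0.9 0 0 0 -0.8;0.9 0.35 -0.65 0 0 0 -0.8;0.95 0.35 0 0 0 0 -0.8;0.95 0.35 0 0 0 0 -0.8;0.95 0.35 0 0 0 0 -0.8;0.8 0.25 0 0 0 0 -0.8")

```text
time: 2.92
ee_pos: [0.4659, -0.1126, 0.2971]
tcp_rot: [179.9, 0.0, 86.0]
wrist_force: [1.3, -0.8, -1.5]
opening: 0.0247
grasp_force: 42.3
```

Emit:
carry_out(targets="0.6 0 0 0 0 -0.6 -0.8;0.4 0 0 0 0 -0.7 -0.8;0.2 0 0 0 0 -0.7 -0.8;0 0 0 0 0 -0.47 -0.8;0 0 0 0 0 0 -0.8;0 0 0 0 0 0 -0.8;0 0 0 0 0 0 -0.8;0 0 0 0 0 0 -0.8")

```text
time: 3.58
ee_pos: [0.4665, -0.0673, 0.2958]
tcp_rot: [180.0, 0.0, 100.0]
wrist_force: [-0.2, -0.3, -1.9]
opening: 0.0249
grasp_force: 42.3
```

```bash
python3 - <<'E'
from h import *
o=monitor.get_obs();print(o["time"],o["opening"],o["grasp_force"])
p=tray(-.031,-.026); print(p); go(*p,.26,100.2)
for n in ("wrist",):
    c,im=grab(n); cv2.imwrite(f"pics/{n}3.png",im)
    import pickle; pickle.dump(c,open("w3.pkl","wb"))
c,im=grab("scene");cv2.imwrite("pics/s3.png",im)
E
```

```text
3.5833 0.02492407530035064 42.275431752204895
[ 0.47209414 -0.06357871]
[ 0.4665 -0.0673  0.2958] [180.   0. 100.] d [0.07 0.15 0.9 ] turn -0.03
```

View pics/wrist3.png

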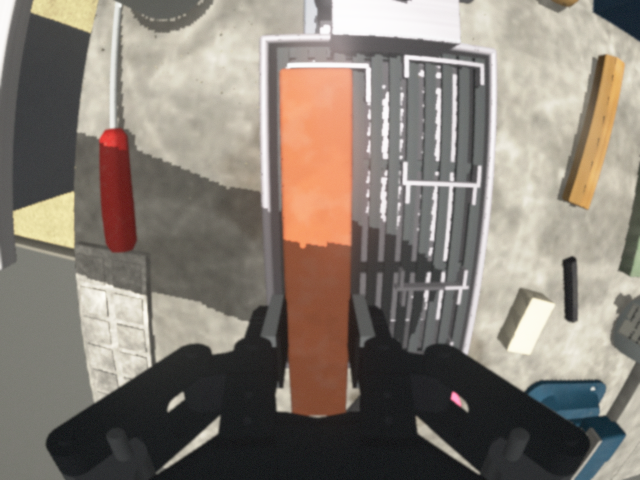

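Slim is held square in the gripper at (320,240), over the tray. The brackets and rim are sharp: slot end (328,66), pocket walls (444,62), (441,184), (432,288), rim corners (263,38), (494,50). I'll refine the tray pose from these.

```bash
python3 - <<'E'
from h import *
import pickle
from scipy.optimize import least_squares
c=pickle.load(open("w3.pkl","rb"))
M=np.array([[-31,82.5,73],[31,88.5,73],[31,21.5,73],[31,-39.5,73],[-67,102,60],[67,102,60]])/1000
U=np.array([[328,66],[444,62],[441,184],[432,288],[263,38],[494,50]])
def res(q):
    a=np.radians(q[2]); R=np.array([[np.cos(a),-np.sin(a)],[np.sin(a),np.cos(a)]])
    return (proj(c,"wrist",np.c_[M[:,:2]@R.T+q[:2],M[:,2]])-U).ravel()
r=least_squares(res,[.498,-.0325,10.2]);print(r.x.round(4),r.fun.reshape(-1,2).round(1))
E
```

```text
[ 0.4974 -0.0328 10.0294] [[-0.2 -0.6]
 [ 1.  -0.6]
 [ 0.9  0.3]
 [ 0.4  0.6]
 [-1.8 -0.5]
 [-0.3  1. ]]
```

Emit:
carry_out(targets="0.03 0.07 0.2 0 0 0 -0.8;0.03 0.06 0.3 0 0 0 -0.8;0 0 0.3 0 0 0 -0.8;0 0 0.2 0 0 0 -0.8;0 0 0.1 0 0 0 -0.8;0 0 0 0 0 0 -0.8;0 0 0 0 0 0 -0.8;0 0 0 0 0 0 -0.8")

```text
time: 4.35
ee_pos: [0.4713, -0.0637, 0.252]
tcp_rot: [180.0, 0.0, 100.1]
wrist_force: [0.1, 0.2, -1.2]
opening: 0.0246
grasp_force: 42.3
```

```bash
sed -i 's/^T0=.*/T0=np.array([.4974,-.0328]); TY=100.03/' h.py; python3 - <<'E'
from h import *
p=tray(-.031,-.026); print(p); go(*p,.2445,100.03)
c,im=grab("wrist")
print("ends", [ (proj(c,"wrist",[*tray(-.031,y),.088]).round()) for y in(.075,)])
a=np.abs(im[:,:,2].astype(int)-im[:,:,0])
print("red rows at col 322",np.nonzero(a[:,322]>60)[0][[0]])
E
```

```text
[ 0.47140204 -0.06380171]
[ 0.4713 -0.0637  0.252 ] [180.    0.  100.1] d [-0.    0.    0.19] turn 0.02
ends [array([[318.,  63.]])]
red rows at col 322 [67]
```

Emit:
carry_out(targets="0.03 0 0.1 0 0 0 -0.8;0 0 0.07 0 0 0 -0.8;0 0 0 0 0 0 -0.8;0 0 0 0 0 0 -0.8;0 0 0 0 0 0 -0.35;0 0 0 0 0 0 -0.2;0 0 0 0 0 0 -0.1;0 0 0 0 0 0 -0.1")

```text
time: 5.07
ee_pos: [0.471, -0.0625, 0.245]
tcp_rot: [180.0, 0.0, 100.1]
wrist_force: [-0.3, 0.3, 0.4]
opening: 0.0388
grasp_force: 0.0
```

```bash
python3 - <<'E'
from h import *
o=monitor.get_obs();print(o["wrist_force"]);go(.4767,-.3126,.26,75)
E
```

```text
[-0.29678632  0.26518202  0.44297839]
[ 0.471  -0.0625  0.245 ] [180.    0.  100.1] d [-6.18 -0.96 -0.38] turn 4.39
```

Emit:
carry_out(targets="0 0 -0.6 0 0 0 -0.1;0 0 -0.8 0 0 0 -0.1;-0.9 -0.16 0 0 0 0 -0.1;-1 -0.16 0 0 0 0 0;-1 -0.16 0 0 0 0 0;-1 -0.16 0 0 0 0 0;-1 -0.16 0 0 0 0 0;-1 -0.16 0 0 0 0 0")

```text
time: 5.73
ee_pos: [0.4743, -0.3037, 0.301]
tcp_rot: [180.0, 0.0, 100.1]
wrist_force: [1.2, -0.2, 0.8]
opening: 0.0425
grasp_force: 0.0
```

Emit:
carry_out(targets="-0.28 0 0.2 0 0 0 0;0 0 0.2 0 0 0.88 0;0 0 0.3 0 0 0.88 0;0 0 0.3 0 0 0.88 0;0 0 0.3 0 0 0.88 0;0 0 0 0 0 0.87 0;0 0 0 0 0 0 0;0 0 0 0 0 0 0")

```text
time: 6.4
ee_pos: [0.4768, -0.3124, 0.2488]
tcp_rot: [180.0, -0.0, 75.2]
wrist_force: [0.3, -0.2, 0.6]
opening: 0.0427
grasp_force: 0.0
```

```bash
python3 - <<'E'
from h import *
go(.4767,-.3126,.175,75)
c,im=grab("wrist"); cv2.imwrite("pics/w4.png",im); import pickle; pickle.dump(c,open("w4.pkl","wb"))
print(proj(c,"wrist",[[.4767,-.3126,.008],[.5332,-.2312,.01]]))
E
```

```text
[ 0.4768 -0.3124  0.2488] [180.   -0.   75.2] d [-0.   -0.    1.85] turn 0.03
[[317.460893   261.7167    ]
 [378.34415684 103.54126938]]
```

View pics/w4.png

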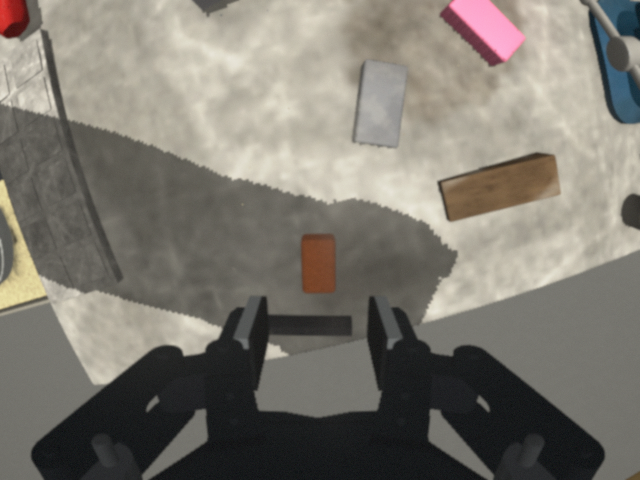

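c is centred at (318,263). The dark bar at (310,325) is about 30 mm away, clear of the fingers, so I'll descend and grip.

Emit:
carry_out(targets="0 0 0.5 0 0 0 0;0 0 0.5 0 0 0 0;0 0 0.5 0 0 0 0;0 0 0.37 0 0 0 0;0 0 0 0 0 0 0;0 0 0 0 0 0 -0.6;0 0 0 0 0 0 -0.8;0 0 0 0 0 0 -0.8", newtons=30)

```text
time: 7.12
ee_pos: [0.4769, -0.3127, 0.1748]
tcp_rot: [179.9, 0.0, 75.1]
wrist_force: [0.4, -0.2, 0.5]
opening: 0.0192
grasp_force: 30.9
```

Emit:
carry_out(targets="0 0 0 0 0 0 -0.8;0 0 -0.6 0 0 0 -0.8;0 0 -0.9 0 0 0 -0.8;0 0 -0.9 0 0 0 -0.8;0 0 -0.6 0 0 -0.9 -0.8;0 0 0 0 0 -0.9 -0.8;0 0 0 0 0 -0.9 -0.8;0 0 0 0 0 -0.9 -0.8")

```text
time: 7.78
ee_pos: [0.4768, -0.3127, 0.2949]
tcp_rot: [179.9, 0.1, 95.9]
wrist_force: [0.5, -1.2, -0.5]
opening: 0.0189
grasp_force: 30.9
```

```bash
python3 - <<'E'
from h import *
p=tray(.031,-.064); print(p); go(*p,.30,100.03)
E
```

```text
[ 0.5390727  -0.09042279]
[ 0.4768 -0.3127  0.2949] [1.799e+02 1.000e-01 9.590e+01] d [ 5.37  2.12 -0.13] turn -0.72
```

Emit:
carry_out(targets="0.6 0.22 -0.13 0 0 0 -0.8;0.8 0.32 0 0 0 0 -0.8;0.8 0.32 0 0 0 0 -0.8;0.8 0.32 0 0 0 0 -0.8;0.8 0.32 0 0 0 0 -0.8;0.8 0.32 0 0 0 0 -0.8;0.6 0.24 0 0 0 0 -0.8;0.17 0.06 0 0 0 -0.72 -0.8")

```text
time: 8.45
ee_pos: [0.5407, -0.0873, 0.2994]
tcp_rot: [180.0, -0.0, 99.9]
wrist_force: [0.1, -0.7, -1.1]
opening: 0.0193
grasp_force: 30.9
```

Emit:
carry_out(targets="0 0 0 0 0 0 -0.8;0 0 0.3 0 0 0 -0.8;0 0 0.4 0 0 0 -0.8;0 0 0.3 0 0 0 -0.8;0 0 0.1 0 0 0 -0.8;0 0 0 0 0 0 -0.8;0 0 0 0 0 0 -0.8;0 0 0 0 0 0 -0.8")

```text
time: 9.12
ee_pos: [0.5402, -0.0909, 0.2558]
tcp_rot: [179.9, 0.0, 99.7]
wrist_force: [-0.3, 0.1, -0.3]
opening: 0.019
grasp_force: 30.9
```

```bash
python3 - <<'E'
from h import *
import pickle
p=tray(.031,-.064); print(p); go(*p,.240,100.03)
c,im=grab("wrist"); cv2.imwrite("pics/w5.png",im[:,160:560]); pickle.dump(c,open("w5.pkl","wb"))
E
```

```text
[ 0.5390727  -0.09042279]
[ 0.5402 -0.0909  0.2558] [179.9   0.   99.7] d [ 0.02 -0.03  0.4 ] turn -0.06
```

View pics/w5.png

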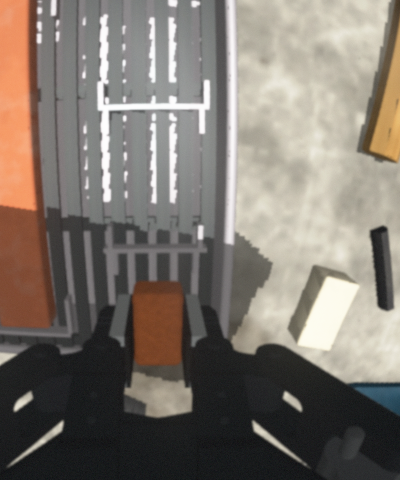

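c hangs centred over its pocket (158,320), and slim lies in the slot. I'll lower and release, then lift.

Emit:
carry_out(targets="0 -0.03 0.2 0 0 0 -0.8;0 0 0.17 0 0 0 -0.8;0 0 0 0 0 0 -0.8;0 0 0 0 0 0 -0.8;0 0 0 0 0 0 -0.45;0 0 0 0 0 0 -0.3;0 0 0 0 0 0 -0.25;0 0 0 0 0 0 -0.25")

```text
time: 9.83
ee_pos: [0.5389, -0.0907, 0.2406]
tcp_rot: [180.0, 0.0, 99.7]
wrist_force: [0.2, 0.5, 0.7]
opening: 0.0322
grasp_force: 0.0
```

```bash
python3 - <<'E'
from h import *
o=monitor.get_obs();print(o["wrist_force"]);go(.5332,-.2312,.26,68.3)
E
```

```text
[0.24905546 0.45994848 0.6751171 ]
[ 0.5389 -0.0907  0.2406] [180.    0.   99.7] d [-3.44 -0.74 -0.49] turn 5.49
```

Emit:
carry_out(targets="0 0 -0.5 0 0 0 -0.25;0 0 -0.8 0 0 0 -0.25;-0.5 -0.1 0 0 0 0 -0.25;-0.8 -0.18 0 0 0 0 0;-0.8 -0.18 0 0 0 0 0;-0.8 -0.18 0 0 0 0 0;-0.54 -0.1 0 0 0 0 0;0 0 0 0 0 0.9 0")

```text
time: 10.5
ee_pos: [0.5326, -0.235, 0.2922]
tcp_rot: [180.0, 0.1, 94.5]
wrist_force: [0.0, -0.5, -0.3]
opening: 0.0426
grasp_force: 0.0
```

Emit:
carry_out(targets="0 0 0.2 0 0 0.9 0;0 0 0.3 0 0 0.9 0;0 0 0.3 0 0 0.9 0;0 0 0.2 0 0 0.9 0;0 0 0 0 0 0.9 0;0 0 0 0 0 0.09 0;0 0 0 0 0 0 0;0 0 0 0 0 0 0")

```text
time: 11.17
ee_pos: [0.5331, -0.2314, 0.2528]
tcp_rot: [180.0, 0.0, 68.4]
wrist_force: [1.2, -0.9, -0.5]
opening: 0.0426
grasp_force: 0.0
```

```bash
python3 - <<'E'
from h import *
go(.5332,-.2312,.175,68.3)
c,im=grab("wrist"); cv2.imwrite("pics/w6.png",im[:360,120:540])
m=gc(im,(317,262),(285,205,350,320)); print(m.sum(),fitbox(c,"wrist",m,DIM["b"],(.5332,-.2312)))
E
```

```text
[ 0.5331 -0.2314  0.2528] [180.    0.   68.4] d [ 0.01 -0.    1.95] turn 0.03
3984 (array([ 0.5332, -0.231 ]), np.float64(158.8), np.float64(0.84))
```

View pics/w6.png

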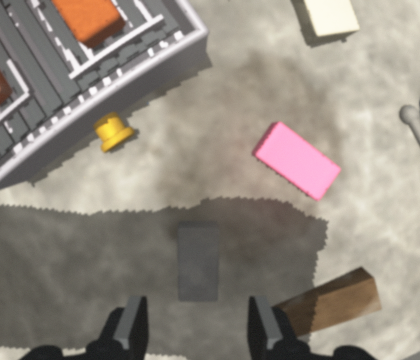

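b is centred between the fingers at crop (198,262). The wedge tip at crop (278,310) is just clear, so I'll narrow the opening slightly, descend and grip.

Emit:
carry_out(targets="0 0 0.5 0 0 0 -0.13;0 0 0.5 0 0 0 -0.13;0 0 0.5 0 0 0 -0.13;0 0 0.45 0 0 0 -0.13;0 0 0 0 0 0 -0.13;0 0 0 0 0 0 -0.6;0 0 0 0 0 0 -0.8;0 0 0 0 0 0 -0.8", newtons=30)

```text
time: 11.88
ee_pos: [0.5331, -0.2314, 0.1747]
tcp_rot: [180.0, 0.0, 68.3]
wrist_force: [0.6, 0.7, -1.1]
opening: 0.0233
grasp_force: 30.3
```

Emit:
carry_out(targets="0 0 0 0 0 0 -0.8;0 0 -0.6 0 0 0 -0.8;0 0 -0.9 0 0 0 -0.8;0 0 -0.9 0 0 -0.9 -0.8;0 0 -0.7 0 0 -0.9 -0.8;0 0 0 0 0 -0.9 -0.8;0 0 0 0 0 -0.9 -0.8;0 0 0 0 0 -0.9 -0.8")

```text
time: 12.55
ee_pos: [0.5331, -0.2314, 0.2992]
tcp_rot: [179.9, 0.0, 94.3]
wrist_force: [0.4, -0.1, -0.7]
opening: 0.0237
grasp_force: 30.3
```

```bash
python3 - <<'E'
from h import *
p=tray(.031,-.009); print(p); go(*p,.30,100.03)
E
```

```text
[ 0.52949369 -0.03626337]
[ 0.5331 -0.2314  0.2992] [179.9   0.   94.3] d [ 4.87  0.28 -0.02] turn -0.99
```

Emit:
carry_out(targets="0.5 0.04 0 0 0 0 -0.8;0.8 0.04 0 0 0 0 -0.8;0.8 0.04 0 0 0 0 -0.8;0.8 0.04 0 0 0 0 -0.8;0.8 0.04 0 0 0 0 -0.8;0.7 0.04 0 0 0 0 -0.8;0.47 0.04 0 0 0 0 -0.8;0 0 0 0 0 -0.99 -0.8")

```text
time: 13.22
ee_pos: [0.5302, -0.0333, 0.2986]
tcp_rot: [180.0, -0.0, 99.8]
wrist_force: [0.3, 0.1, 0.1]
opening: 0.0231
grasp_force: 30.3
```

Emit:
carry_out(targets="0 0 0 0 0 0 -0.8;0 0 0.3 0 0 0 -0.8;0 0 0.4 0 0 0 -0.8;0 0 0.3 0 0 0 -0.8;0 0 0.1 0 0 0 -0.8;0 0 0 0 0 0 -0.8;0 0 0 0 0 0 -0.8;0 0 0 0 0 0 -0.8")

```text
time: 13.88
ee_pos: [0.5305, -0.0365, 0.255]
tcp_rot: [180.0, 0.0, 99.7]
wrist_force: [0.2, 0.0, -0.1]
opening: 0.0232
grasp_force: 30.3
```

```bash
python3 - <<'E'
from h import *
p=tray(.031,-.009); print(p); go(*p,.2395,100.03)
E
```

```text
[ 0.52949369 -0.03626337]
[ 0.5305 -0.0365  0.255 ] [180.    0.   99.7] d [ 0.01 -0.02  0.39] turn -0.06
```

Emit:
carry_out(targets="0 -0.02 0.2 0 0 0 -0.8;0 0 0.18 0 0 0 -0.8;0 0 0 0 0 0 -0.8;0 0 0 0 0 0 -0.8;0 0 0 0 0 0 -0.4;0 0 0 0 0 0 -0.25;0 0 0 0 0 0 -0.18;0 0 0 0 0 0 -0.18")

```text
time: 14.55
ee_pos: [0.5296, -0.0364, 0.2394]
tcp_rot: [180.0, 0.0, 99.7]
wrist_force: [-0.7, 0.2, -0.4]
opening: 0.0348
grasp_force: 0.0
```

```bash
python3 - <<'E'
from h import *
o=monitor.get_obs();print(o["wrist_force"]);go(.6592,-.1068,.26,84.9)
E
```

```text
[-0.72484857  0.21547785 -0.44784225]
[ 0.5296 -0.0364  0.2394] [180.    0.   99.7] d [-2.28  2.9  -0.51] turn 2.59
```

Emit:
carry_out(targets="0 0 -0.5 0 0 0 -0.18;0 0 -0.8 0 0 0 -0.18;-0.4 0.5 0 0 0 0 0;-0.7 0.8 0 0 0 0 0.1;-0.7 0.9 0 0 0 0 0.1;-0.48 0.7 0 0 0 0 0.1;0 0 0 0 0 0.86 0.1;0 0 0 0 0 0.86 0.1")

```text
time: 15.22
ee_pos: [0.6566, -0.1055, 0.289]
tcp_rot: [-179.9, -0.0, 89.6]
wrist_force: [-0.2, 0.5, -0.4]
opening: 0.0469
grasp_force: 0.0
```

Emit:
carry_out(targets="0 0 0.2 0 0 0.86 0.1;0 0 0.4 0 0 0 0.1;0 0 0.3 0 0 0 0.1;0 0 0.1 0 0 0 0.1;0 0 0 0 0 0 0.1;0 0 0 0 0 0 0.1;0 0 0 0 0 0 0.1;0 0 0 0 0 0 0.1")

```text
time: 15.88
ee_pos: [0.6553, -0.1043, 0.2522]
tcp_rot: [179.9, 0.0, 85.0]
wrist_force: [0.4, 0.2, 0.4]
opening: 0.0471
grasp_force: 0.0
```

```bash
python3 - <<'E'
from h import *
go(.6592,-.1068,.175,84.9)
c,im=grab("wrist"); cv2.imwrite("pics/w7.png",im[:380,40:540])
m=gc(im,(317,262),(270,195,360,325)); print(m.sum(),fitbox(c,"wrist",m,DIM["a"],(.6592,-.1068)))
E
```

```text
[ 0.6553 -0.1043  0.2522] [179.9   0.   85. ] d [-0.05  0.1   1.93] turn 0.01
5117 (array([ 0.6584, -0.1057]), np.float64(174.4), np.float64(0.9))
```

View pics/w7.png

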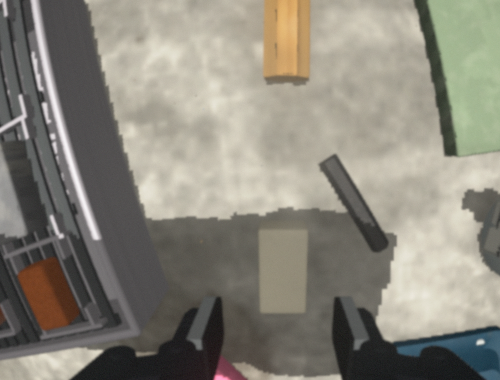

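a is at crop (284,270), 3 mm right of the finger centre, as computed. The rod at (380,245) and the vise are clear, and b and c sit in their pockets.

Emit:
carry_out(targets="-0.05 0.08 0.5 0 0 0 0.05;0 0 0.5 0 0 0 0.05;0 0 0.5 0 0 0 0.05;0 0 0.43 0 0 0 0.05;0 0 0 0 0 0 0.05;0 0 0 0 0 0 -0.5;0 0 0 0 0 0 -0.7;0 0 0 0 0 0 -0.7", newtons=35)

```text
time: 16.6
ee_pos: [0.6583, -0.1067, 0.1746]
tcp_rot: [180.0, 0.0, 85.0]
wrist_force: [-0.3, 0.4, -0.6]
opening: 0.0272
grasp_force: 34.8
```

Emit:
carry_out(targets="0 0 0 0 0 0 -0.7;0 0 -0.6 0 0 0 -0.7;0 0 -0.9 0 0 0 -0.7;0 0 -0.9 0 0 0 -0.7;0 0 -0.8 0 0 -0.9 -0.7;0 0 0 0 0 -0.9 -0.7;0 0 0 0 0 -0.82 -0.7;0 0 0 0 0 0 -0.7")

```text
time: 17.27
ee_pos: [0.6582, -0.1067, 0.3028]
tcp_rot: [179.9, 0.0, 100.2]
wrist_force: [0.2, -0.2, -1.8]
opening: 0.0275
grasp_force: 34.8
```

```bash
python3 - <<'E'
from h import *
p=tray(.031,.055); print(p); go(*p,.305,100.03)
E
```

```text
[0.51834721 0.0267585 ]
[ 0.6582 -0.1067  0.3028] [179.9   0.  100.2] d [ 3.9  -2.85 -0.06] turn 0.03
```

Emit:
carry_out(targets="0.4 -0.3 0 0 0 0 -0.7;0.7 -0.5 0 0 0 0 -0.7;0.7 -0.55 0 0 0 0 -0.7;0.7 -0.55 0 0 0 0 -0.7;0.7 -0.5 0 0 0 0 -0.7;0.5 -0.35 0 0 0 0 -0.7;0.2 -0.1 0 0 0 0 -0.7;0 0 0 0 0 0 -0.7")

```text
time: 17.93
ee_pos: [0.5178, 0.0285, 0.3021]
tcp_rot: [180.0, -0.0, 100.0]
wrist_force: [0.1, -0.2, -0.5]
opening: 0.0273
grasp_force: 34.9
```

Emit:
carry_out(targets="0 0 0 0 0 0 -0.7;0 0 0.3 0 0 0 -0.7;0 0 0.4 0 0 0 -0.7;0 0 0.3 0 0 0 -0.7;0 0 0.15 0 0 0 -0.7;0 0 0 0 0 0 -0.7;0 0 0 0 0 0 -0.7;0 0 0 0 0 0 -0.7")

```text
time: 18.6
ee_pos: [0.5191, 0.0271, 0.2564]
tcp_rot: [180.0, 0.0, 99.9]
wrist_force: [-0.1, 0.3, 0.2]
opening: 0.027
grasp_force: 34.9
```

```bash
python3 - <<'E'
from h import *
p=tray(.031,.055); print(p); go(*p,.2385,100.03)
E
```

```text
[0.51834721 0.0267585 ]
[0.5191 0.0271 0.2564] [180.    0.   99.9] d [-0.   -0.02  0.45] turn -0.01
```

Lower, release, then rise clear and look.

Emit:
carry_out(targets="0 -0.02 0.2 0 0 0 -0.7;0 0 0.23 0 0 0 -0.7;0 0 0 0 0 0 -0.7;0 0 0 0 0 0 -0.7;0 0 0 0 0 0 -0.3;0 0 0 0 0 0 -0.15;0 0 0 0 0 0 -0.08;0 0 0 0 0 0 -0.08")

```text
time: 19.27
ee_pos: [0.5181, 0.0271, 0.2391]
tcp_rot: [180.0, 0.0, 100.0]
wrist_force: [-0.0, -0.6, 0.0]
opening: 0.0393
grasp_force: 0.0
```

Emit:
carry_out(targets="0 0 -0.4 0 0 0 -0.08;0 0 -0.8 0 0 0 -0.08;0 0 -0.9 0 0 0 -0.5;-0.8 0 -0.5 0 0 0 -1;-0.8 0 0 0 0 0 -1;-0.4 0 0 0 0 0 -1;0 0 0 0 0 0 -1;0 0 0 0 0 0 -1")

```text
time: 19.93
ee_pos: [0.5319, -0.0522, 0.3427]
tcp_rot: [-180.0, -0.0, 99.9]
wrist_force: [-0.1, -0.1, -0.1]
opening: -0.0003
grasp_force: 0.0
```

```bash
python3 - <<'E'
from h import *
o=monitor.get_obs(); print(o["wrist_force"],o["opening"])
c,im=grab("wrist"); cv2.imwrite("pics/w8.png",im[:, 100:560])
p=tray(0,.126); go(*p,.295,100.03); print(p)
for n,q in dict(slim=(-.031,0),a=(.031,.055),b=(.031,-.009),c=(.031,-.064),pad=(0,.126)).items(): print(n,proj(c,"wrist",[*tray(*q),.10 if n=="pad" else .06+DIM[n][2]]).round()-[100,0])
E
```

```text
[-0.12039999 -0.0949273  -0.05942051] -0.00029753579584735777
[ 0.5318 -0.0516  0.3426] [-180.    -0.    99.9] d [ 3.76 -0.77  1.19] turn -0.02
[0.47545536 0.0912743 ]
slim [[125. 212.]]
a [[217. 126.]]
b [[218. 226.]]
c [[218. 301.]]
pad [[163.   8.]]
```

View pics/w8.png

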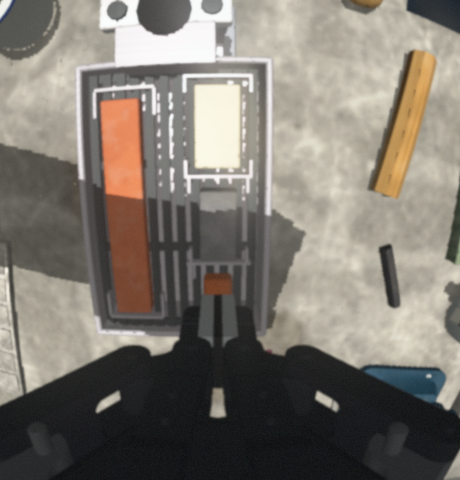

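The stones are in place: slim (126,205), a (217,126), b (218,226), and c's end is visible at (217,283). Next I'll move over the pad and press with the fingers shut.

Emit:
carry_out(targets="0.5 -0.1 0 0 0 0 -1;0.8 -0.17 0 0 0 0 -1;0.8 -0.17 0 0 0 0 -1;0.8 -0.17 0 0 0 0 -1;0.6 -0.11 0.3 0 0 0 -1;0.26 -0.05 0.5 0 0 0 -1;0 0 0.4 0 0 0 -1;0 0 0 0 0 0 -1")

```text
time: 20.65
ee_pos: [0.4741, 0.0927, 0.2917]
tcp_rot: [-179.8, -0.0, 100.1]
wrist_force: [-0.8, -0.2, -0.5]
opening: 0.0001
grasp_force: 0.0
```

Emit:
carry_out(targets="0 0 0 0 0 0 -1;0 0 0.3 0 0 0 -1;0 0 0.2 0 0 0 -1;0 0 0.15 0 0 0 -1;0 0 0.15 0 0 0 -1;0 0 0.1 0 0 0 -1;0 0 0.1 0 0 0 -1;0 0 0 0 0 0 -1")

```text
time: 21.32
ee_pos: [0.4757, 0.0909, 0.2544]
tcp_rot: [180.0, 0.0, 99.9]
wrist_force: [-0.2, -0.2, 3.6]
opening: 0.0
grasp_force: 1.7
```

```bash
python3 - <<'E'
from h import *
p=tray(0,.126); go(*p,.2455,100.03); print(monitor.get_obs()["wrist_force"])
E
```

```text
[0.4757 0.0909 0.2544] [180.    0.   99.9] d [ 0.01 -0.    0.22] turn -0.02
[-0.1916038  -0.17713311  3.61062007]
```

Emit:
carry_out(targets="0 0 0.06 0 0 0 -1;0 0 0.06 0 0 0 -1;0 0 0.06 0 0 0 -1;0 0 0.05 0 0 0 -1;0 0 0.03 0 0 0 -1;0 0 0 0 0 0 -1;0 0 0 0 0 0 -1;0 0 0 0 0 0 -1")

```text
time: 21.98
ee_pos: [0.4756, 0.091, 0.2454]
tcp_rot: [179.9, 0.0, 100.0]
wrist_force: [-3.3, -1.0, 9.1]
opening: -0.0
grasp_force: 4.6
```

Emit:
carry_out(targets="0 0 0.04 0 0 0 -1;0 0 0.04 0 0 0 -1;0 0 0.02 0 0 0 -1;0 0 0 0 0 0 -1;0 0 0 0 0 0 -1;0 0 0 0 0 0 -1;0 0 0 0 0 0 -1;0 0 0 0 0 0 -1")

```text
time: 22.65
ee_pos: [0.4754, 0.091, 0.245]
tcp_rot: [179.8, -0.0, 100.0]
wrist_force: [-14.4, -2.8, 39.4]
opening: 0.0001
grasp_force: 19.7
```

The bottom stop is reached: the force jumped to 39 N at the full 32 mm of travel. I'll retreat and check the catch.

Emit:
carry_out(targets="0 0 -0.1 0 0 0 -1;0 0 -0.3 0 0 0 -1;0 0 -0.8 0 0 0 -1;0 0 -0.9 0 0 0 -1;-0.7 0 -0.9 0 0 0 -1;-0.8 0 -0.5 0 0 0 -1;-0.8 0 0 0 0 0 -1;-0.8 0 0 0 0 0 -1")

```text
time: 23.32
ee_pos: [0.4968, -0.0299, 0.3792]
tcp_rot: [179.8, 0.0, 100.0]
wrist_force: [0.5, 0.3, -0.3]
opening: 0.0002
grasp_force: 0.0
```

Emit:
carry_out(targets="-0.8 1 0 0 0 0 -1;-0.8 1 0 0 0 0 -1;-0.4 0.8 0 0 0 0 -1;0 0 0 0 0 0 -1;0 0 0 0 0 0 -1;0 0 0 0 0 0 -1;0 0 0 0 0 0 -1;0 0 0 0 0 0 -1")

```text
time: 23.98
ee_pos: [0.603, -0.0783, 0.3785]
tcp_rot: [179.9, 0.0, 100.0]
wrist_force: [-0.2, 0.5, -0.2]
opening: 0.0003
grasp_force: 0.0
```

```bash
python3 - <<'E'
from h import *
c,im=grab("wrist"); s,si=grab("side")
cv2.imwrite("pics/f.png",np.hstack([im[:360,:400],cv2.resize(si[240:380,260:400],(360,360))]))
for z in(.104,.075): print(z,proj(c,"wrist",[*tray(0,.126),z]).round(),proj(s,"side",[*tray(0,.126),z]).round())
print([ (n,proj(c,"wrist",[*tray(*q),.037+DIM[n][2]]).round()) for n,q in dict(slim=(-.031,0),a=(.031,.055),b=(.031,-.009),c=(.031,-.064)).items()])
E
```

```text
0.104 [[177. -17.]] [[330. 309.]]
0.075 [[190.  -4.]] [[330. 327.]]
[('slim', array([[165., 154.]])), ('a', array([[232.,  81.]])), ('b', array([[234., 162.]])), ('c', array([[238., 228.]]))]
```

View pics/f.png

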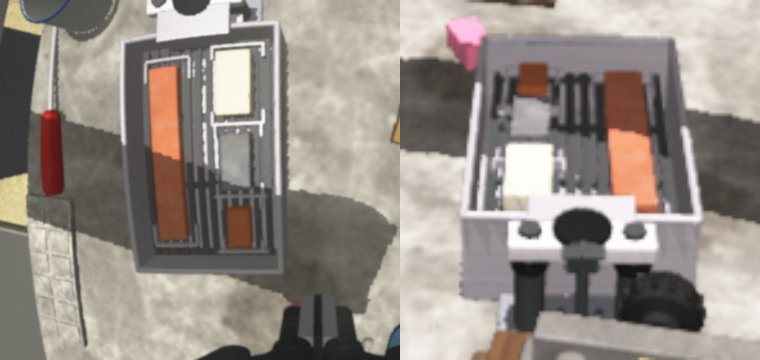

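The tray is sunk: in the side view the pad sits at (331,329), where a height of 0.075 m predicts (330,327). All four stones lie in their places, and the arm is clear.

```bash
python3 -c "
from workcell import bot
print(bot.job_done())"
```

```text
the job is handed in; nothing more can be done
None
```

I handed the job in at about 24 s of robot time: all four stones are in their places, the lift is pressed down and held by its catch, and the arm is clear; the hand-in returned no verdict.

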